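# Seat the gasketed cover of a laser driver housing and hold it down

### The arm

A 6-joint arm with a two-finger parallel gripper is mounted at the origin on the work surface. World frame = base frame: x ahead of the robot, y to its left, z up, the work surface at z = 0. Lengths are in m, angles in rad, forces in N, time in s.
With the tool pointing down it reaches from about 0.325 to 0.85 m from the base axis. Payload 4.4 kg.
Tool frame: the origin (TCP) lies between the finger pads; the fingertips stand ctrl.finger_overhang ahead of it and the grasp point (between the pads) lies 11 mm behind it (ctrl.finger_overhang is the distance from the TCP to the fingertips, in m); y points along the fingers, x is the direction in which the jaws open and shut, and the axes are right-handed (so a half turn about y gives the same grasp; the last joint's range is limited). The gripper opens to 94 mm and grips with 3 to 60 N. Pads are 16 mm wide; open, the fingers measure 119 mm over their backs; the gripper's body (75 mm by 177 mm) begins 78 mm behind the grasp point.
Start: joints at [1.127, 0.207, 1.542, -0, 1.393, -0.15], TCP at [0.167, 0.55, 0.213] pointing down, gripper open.
Joint ranges: [-2.73, 2.73], [-0.86, 2.22], [0.23, 2.46], [-1.11, 4.25], [0.08, 2.63], [-2.82, 2.82]. Speed limits (rad/s): [2.79, 2.79, 3.14, 3.14, 3.14, 3.14].

### API

Orientations are given as a unit quaternion [w, x, y, z].
In Python, from workcell import ctrl, cams, close_job gives the robot as it stands.
- The arm moves only by the tool move_arm, never from a script. Its argument "steps" is a list of rows, each a list of 5 numbers: the shift along the tool's x, y, z in cm, then the turn about the tool's y in degrees, then the closure in counts, from 0 (fully open) to 255 (shut). A call has 1 to 10 rows; each row shifts and turns the pose as measured when the row begins, along the tool's axes as they then stand; what a row does not reach is not made up. A row lasts 1/8 s, in which the tool goes at most 62.5 mm and 10.7 degrees, less where a joint would pass 70% of its speed; a pose out of reach is approached as far as the arm can. A call is refused whole if a number of a shift passes 6.25 or a number of a turn 10.7, either way. A call with a gripper value outside its range is refused whole. The fingers move at their own pace and stop on an object; the grip force is fixed at half the most. Time passes only in rows, so rows that do not move let the fingers close. It gives the time, the measured TCP pose, the force and the opening at its end, in the units of the state.
- ctrl.observe(): the state, without advancing time (a new reading comes with each control period).
- cams.grab_frame(name): name is "scene" or "side" or "wrist"; returns (picture, depth): 480x640x3 uint8, red, green, blue; 480x640 float32, m along the optical axis (not along the pixel's ray), 0 where there is no reading.
- cams.camera_model(name): a dict with "K" (3x3 intrinsics, pixels), "k1" (the pictures are not rectified: a ray, as slopes to the right and down, at radius r is drawn at 1 + k1 r^2 times it, then the intrinsics apply), "cam_to_world" (4x4, takes a point from camera to world coordinates). Camera axes: x right, y down, z forward; pixel columns grow to the right and rows downward; lengths in m; the calibration is good to about 2 mm. A picture is of the moment at which its call begins: read the wrist's pose just before it. camera_model takes no time and is no camera call; for the wrist camera it gives the pose at the moment of the call.
- close_job(): hands the job in, once; it reports no verdict.
The state is a dict: "time_s": time; "qpos": joint angles; "joint_vel": joint speeds; "effort": joint torques, N m; "ee_pos": TCP position; "eef_rot": TCP orientation; "ft_force": force on the tool from outside, world axes, zero at the start; "torque": the same for the moment, N m; "finger_gap": opening from 0.0 (shut) to 1.0 (fully open).
Only numpy, scipy, OpenCV 4.12 (cv2) and the standard library are available. Lean on these libraries where they do the work, as an engineer would, in place of code of your own. Each camera call takes 0.05 s, during which the arm holds its last target.

### The job

Set the loose cover over the neck of the finned laser driver housing just as it is, with its fastener across the slot, so it hangs up on the bridge inside; then turn the fastener's wing counter-clockwise until it lines up with the slot, and let the cover sink onto its gasket. Press the cover level and fully home against the metal rim and keep it pressed while the new seal takes its shape: you finish while still holding it down. Leave the other things on the bench where they are.

Things in the scene. Friction and masses are not known exactly. Their poses are not given: they have to be found in the camera images.
- housing: Laser driver housing, bare aluminium, 190 (x) x 150 (y) mm, fixed to the bench, fins along both long sides. Its deck is 62 mm high; from it rises a rectangular neck around the opening. Origin: centre of its underside; x is its long axis, z up.
- neck (a point): Centre of the housing's opening at the height of the neck's metal rim, 84 mm above the bench. The neck measures 144 (x) x 104 (y) mm outside. A black springy gasket ring just inside it stands 4 mm above the rim and gives about 1 mm for each 3.5 N, so a cover reaches the metal at 14 N (its own weight is about 2.7 N of that). x is the long axis of housing, neck and slot; z up.
- slot (a point): Middle of the slot, on the top face of the 4 mm thick steel bridge that crosses the opening, 6 mm below the rim. The slot is 44 mm long (x) and 15 mm wide (y), and goes through.
- cover_top (a point): Middle of the loose cover's top face: aluminium lid, outside 155 (x) x 115 (y) mm, 23 mm from skirt edge to top face, plate 3 mm, skirt inside 149 x 109 mm; about 0.27 kg, balanced about this point. It fits either way round. Dark marks on its long axis x show where the wing must point. Height over neck: hung up on the bridge 15 mm, lying on the gasket about 6 mm, fully home on the rim 3 mm.
- wing (a point): Centre of the steel wing of the quarter-turn fastener, amid the cover: 40 mm long (x), 10 mm thick (y), 26 mm high, from 4 to 30 mm above the cover's top face (this point 17 mm above it), on a round collar 22 mm across and 4 mm high. It turns with the fastener; x points along the wing. It is the handle by which the cover is carried.
- pin (a point): Centre of the round cross pin at the fastener's lower end, under the cover: 35 mm long, 7 mm thick, parallel to the wing (x). Its underside is 18 mm below the plate's underside. It lands on the bridge unless it lies within about 0.25 rad of the slot's direction, and passes through the slot when in line with it.
- stud (a joint): Angle of the fastener in the cover, rad, with a stop at each end: 0 = wing across the cover (along its y), 1.571 = wing along the cover's long axis, in line with the slot. It grows counter-clockwise seen from above, turns at about 0.05 N m and stays where it is left.
- gasket (a joint): How far the gasket is pressed down, m: 0 = free, 0.004 = level with the metal rim.
- screwdriver: Screwdriver with black handle, 150 mm long, lying on the bench; bystander. Origin under its middle, x along it.
- diode_mount0: Small black diode mount, 26 x 18 x 16 mm; bystander. Origin at its underside.
- diode_mount1: Another such diode mount; bystander.
- chip_tray: Open black tray of ceramic chips, 120 x 160 x 26 mm; bystander. Origin at its underside.
- lens_case: Flat black case of lenses, 70 x 100 x 13 mm; bystander. Origin at its underside.
- detector: Round aluminium detector with ribs and a brass top, 48 mm across, 72 mm high; bystander. Origin at its underside.
- jar: Small amber jar, 48 mm across, 60 mm high; bystander. Origin at its underside.
- tweezers: Steel tweezers, 130 mm long, 8 mm high, lying flat; bystander. Origin under their middle, x along them.
There are look-alikes about, which are no part of the job. What is shaped like the housing but pink is not meant.

How it is judged:
On the way, in this order (a step that is already met when the one before it is completed fails the run):
1. the cover sits over the neck, hung up on the bridge with its fastener off the slot (horizontal distance between cover_top and neck below 0.008 m and z of cover_top in the frame of neck between 0.009 and 0.019 m and value of joint stud below 1.1 rad), for 0.2 s.
2. the fastener is turned into line with the slot, the cover still over the neck (horizontal distance between cover_top and neck below 0.008 m and z of cover_top in the frame of neck below 0.019 m and value of joint stud above 1.15 rad), for 0.05 s.
3. the robot presses the cover home against the rim (horizontal distance between cover_top and neck below 0.008 m and z of cover_top in the frame of neck below 0.0045 m and angle between cover_top's own z axis and vertical below 0.04 rad and value of joint stud above 1.2 rad and contact force between any of the fingers, the arm and cover above 3 N), for 0.5 s.
At the end, for the whole second after the job is handed in: Through the last second: cover over the neck (centres within 8 mm), fastener within 0.37 rad of the slot line, cover level within 0.04 rad and still, its top face at most 4.5 mm above the rim (3 mm is metal to metal), and the robot touching it with over 3 N (all of step 3 and linear speed of cover below 0.02 m/s); the arm keeps its last pose, push and grip.
It fails at once if another thing on the bench is moved by more than 30 mm (distance of any of screwdriver, diode_mount0, diode_mount1, chip_tray, lens_case, detector, jar, tweezers from where it was at the start of the episode above 0.03 m).
It also fails if it takes over 45 s, if anything falls off the work surface, if the arm or the gripper's body presses on something with over 40 N, if the wrist force passes 120 N, or if a joint passes its speed limit or range.

## Working session

There is one attempt and no reset: what is moved stays moved. The work goes in short steps, Python scripts to look and compute and a tool call to move; the robot and the scene stay as the last step left them, time stands still between calls to the robot, and variables do not carry over. Pictures are saved under pics/ and viewed, and the job is handed in when it is done.

Besides the shell and the picture viewer there is one more tool, called after ">>>" as name([rows], argument=value, ...), one row to a line, values as JSON. move_arm: Moves the arm, as the interface text tells. Its arguments: {"type":"object","properties":{"steps":{"type":"array","items":{"type":"array","items":{"type":"number"}}}},"required":["steps"]}

```bash
mkdir -p pics; ls; cat > h.py <<'E'
import numpy as np, cv2
from workcell import ctrl, cams, close_job
def grab(n,tag):
    m=cams.camera_model(n); p,d=cams.grab_frame(n)
    cv2.imwrite(f'pics/{tag}.png',p[:,:,::-1]); np.savez(f'pics/{tag}.npz',p=p,d=d,K=m['K'],k1=m['k1'],T=m['cam_to_world'])
def load(tag): return np.load(f'pics/{tag}.npz')
def ray(L,u,v):
    K=L['K']; k=float(L['k1'])
    y=np.array([(u-K[0,2])/K[0,0],(v-K[1,2])/K[1,1]]);x=y.copy()
    for _ in range(30): x=y/(1+k*(x@x))
    return np.array([x[0],x[1],1.])
def atdepth(L,u,v,r=1):
    d=L['d'][int(v)-r:int(v)+r+1,int(u)-r:int(u)+r+1]; d=np.median(d[d>0])
    return (L['T']@np.append(ray(L,u,v)*d,1))[:3]
def atz(L,u,v,z):
    T=L['T'];r=T[:3,:3]@ray(L,u,v);o=T[:3,3]
    return o+r*(z-o[2])/r[2]
def proj(L,P):
    c=np.linalg.inv(L['T'])@np.append(P,1);x=c[:2]/c[2];x=x*(1+float(L['k1'])*(x@x))
    return L['K'][:2,:2]@x+L['K'][:2,2]
def crop(tag,u0,v0,u1,v1,s,out):
    im=cv2.imread(f'pics/{tag}.png')[v0:v1,u0:u1]
    cv2.imwrite(f'pics/{out}.png',cv2.resize(im,None,fx=s,fy=s,interpolation=cv2.INTER_CUBIC))
E
python3 - <<'E'
from h import *
for n in ('scene','side','wrist'): grab(n,n+'0')
print(ctrl.observe(), ctrl.finger_overhang)
E
```

```text
pics
{'time_s': 0.15, 'qpos': array([ 1.12649639e+00,  2.07261357e-01,  1.54261142e+00,  9.14010301e-06,
        1.39350597e+00, -1.50494298e-01]), 'joint_vel': array([-9.82132271e-05, -2.20902027e-03, -2.74406478e-03, -9.52978087e-04,
       -1.32590111e-03, -1.22424325e-03]), 'effort': array([-3.84847431e-05, -3.71316111e+01, -2.81813443e+01,  6.98689884e-02,
        3.27478722e-02, -8.88140471e-05]), 'ee_pos': array([0.16625731, 0.54980096, 0.21254329]), 'eef_rot': array([-0.56750894,  0.56809548,  0.42086719, -0.42198571]), 'ft_force': array([ 0.36191689, -0.13014808,  0.50117458]), 'torque': array([ 0.00186268, -0.04383662,  0.0388197 ]), 'finger_gap': 0.997564379570966} 0.008
```

View pics/scene0.png

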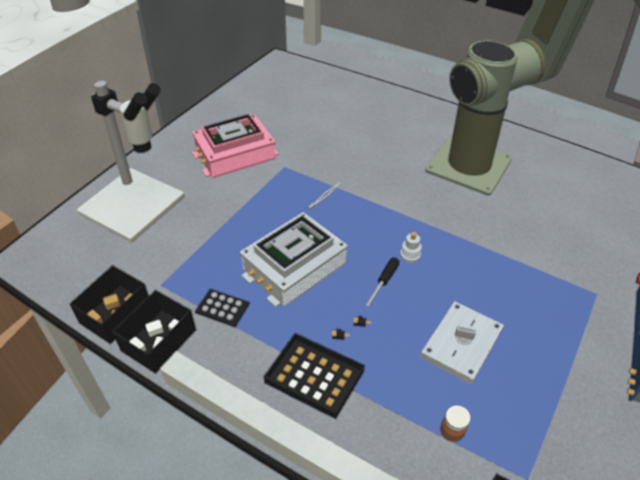

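View pics/side0.png

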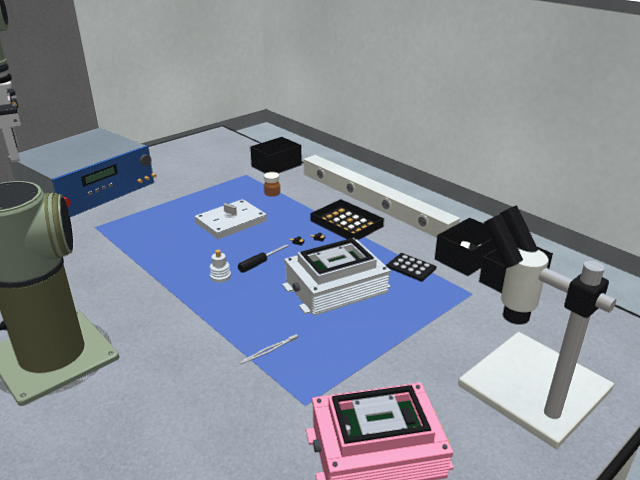

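View pics/wrist0.png

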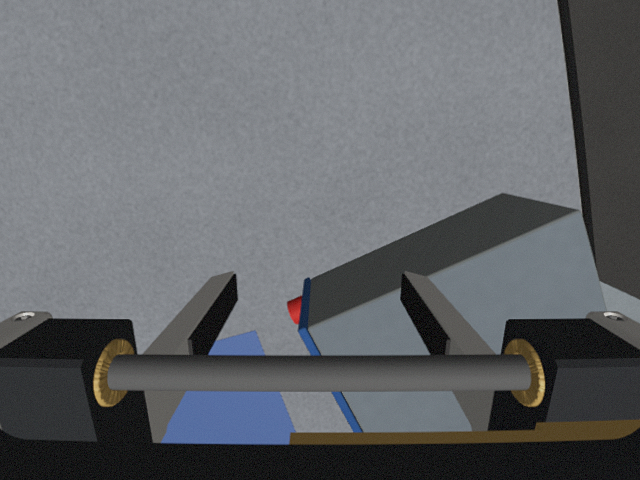

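The housing candidates in the scene picture are the aluminium one at (295,258) and a pink one at (235,145). The bare aluminium one fits the description, the pink one does not. The only loose cover is at (463,340), with its wing at (465,332). I'll check enlarged crops before moving.

```bash
python3 - <<'E'
from h import *
crop('scene0',230,200,360,310,6,'c1'); crop('scene0',410,290,515,390,7,'c2')
L=load('scene0')
for n,uv in dict(neck=(295,243),cover=(450,345),c2=(480,350)).items(): print(n,atdepth(L,*uv))
E
```

```text
neck [ 0.54711439 -0.21274664  0.0498295 ]
cover [0.600099   0.19481321 0.02318907]
c2 [0.57944342 0.25225468 0.02263952]
```

View pics/c1.png

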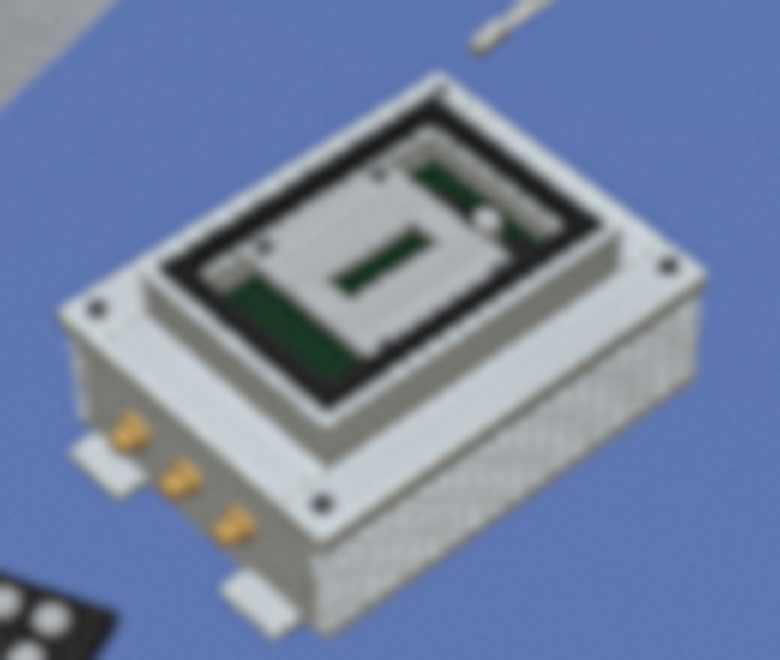

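View pics/c2.png

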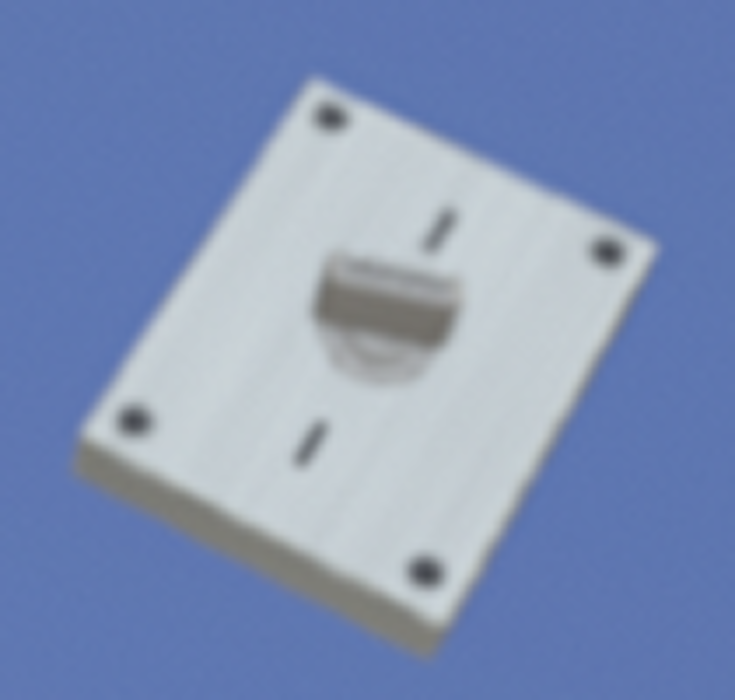

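```bash
python3 - <<'E'
from h import *
L=load('scene0')
f=lambda x,y,s,u0,v0:(u0+(x+.5)/s-.5,v0+(y+.5)/s-.5)
C=[atz(L,*f(x,y,7,410,290),.023) for x,y in((316,78),(659,245),(440,630),(78,437))]
C=np.array(C);print(C,'cen',C.mean(0))
print([np.linalg.norm(C[i]-C[i-1]) for i in range(4)])
e=(C[0]-C[3]+C[1]-C[2]);print('long axis deg',np.degrees(np.arctan2(e[1],e[0])))
M=[atz(L,*f(x,y,7,410,290),.023) for x,y in((440,230),(311,444))];e=M[0]-M[1];print('marks',np.mean(M,0),np.degrees(np.arctan2(e[1],e[0])))
W=[atz(L,*f(x,y,7,410,290),.053) for x,y in((330,255),(463,280),(458,298),(320,275))];W=np.array(W);e=W[1]-W[0]+W[2]-W[3];print('wing',W,W.mean(0),np.degrees(np.arctan2(e[1],e[0])))
print('neck')
C=np.array([atz(L,*f(x,y,6,230,200),.084) for x,y in((440,100-28),(620,225),(328,428),(145,275))])
print(C,C.mean(0)); print([np.linalg.norm(C[i]-C[i-1]) for i in range(4)])
e=(C[0]-C[3]+C[1]-C[2]);print('long axis deg',np.degrees(np.arctan2(e[1],e[0])))
S=np.array([atz(L,*f(x,y,6,230,200),.078) for x,y in((410,225),(435,240),(350,296),(330,278))]);print('slot',S.mean(0))
e=(S[0]-S[3]+S[1]-S[2]);print(np.degrees(np.arctan2(e[1],e[0])))
L=load('wrist0');print(L['T'])
E
```

```text
[[0.48899884 0.15813939 0.023     ]
 [0.49408392 0.27246506 0.023     ]
 [0.65174945 0.26502413 0.023     ]
 [0.64597758 0.15090643 0.023     ]] cen [0.57020245 0.21163375 0.023     ]
[np.float64(0.15714528145706336), np.float64(0.11443870448084839), np.float64(0.15784102026361188), np.float64(0.11426358038914819)]
long axis deg 177.32986478193627
marks [0.56839367 0.21121325 0.023     ] 177.75815437916526
wing [[0.57198626 0.1919254  0.053     ]
 [0.56023162 0.22858    0.053     ]
 [0.56690184 0.22968471 0.053     ]
 [0.58003182 0.19220056 0.053     ]] [0.56978788 0.21059767 0.053     ] 108.55429290500085
neck
[[ 0.48033679 -0.23376278  0.084     ]
 [ 0.51478627 -0.13265346  0.084     ]
 [ 0.65385549 -0.16823841  0.084     ]
 [ 0.62788154 -0.26632605  0.084     ]] [ 0.56921502 -0.20024518  0.084     ]
[np.float64(0.15109540467853663), np.float64(0.1068169494021181), np.float64(0.1435497738993634), np.float64(0.10146837682235643)]
long axis deg 166.62513765151584
slot [ 0.5711267  -0.20082214  0.078     ]
165.16515615589094
[[ 0.28841039  0.92577432  0.24446138  0.09480309]
 [ 0.9575051  -0.27835787 -0.07550415  0.57154978]
 [-0.00185206  0.2558492  -0.96671493  0.38331856]
 [ 0.          0.          0.          1.        ]]
```

```bash
cat >> h.py <<'E'
from scipy.spatial.transform import Rotation as Ro
def st():
    s=ctrl.observe(); q=s['eef_rot'];R=Ro.from_quat([q[1],q[2],q[3],q[0]]).as_matrix()
    return s,R
def plan(p,xdeg=None):
    "shift in tool cm to reach TCP p, and turn to make tool x at xdeg (mod 180)"
    s,R=st(); d=R.T@(np.array(p)-s['ee_pos'])*100
    y=np.degrees(np.arctan2(R[1,0],R[0,0])); print('t',s['time_s'],'pos',s['ee_pos'].round(4),'xyaw',y.round(2),'tool y',R[:,1].round(3),'shift cm',d.round(2),'F',s['ft_force'].round(1),'gap',round(s['finger_gap'],3))
    if xdeg is not None:
        a=(xdeg-y+90)%180-90; print('world ccw turn',a.round(2),'or',a-180*np.sign(a),'q',s['qpos'].round(3))
E
python3 - <<'E'
from h import *
s,R=st();print(R.round(3))
plan([.57,.211,.2],18.5)
E
```

```text
[[ 0.29  -0.001 -0.957]
 [ 0.957 -0.002  0.29 ]
 [-0.002 -1.     0.   ]]
t 0.15 pos [0.1663 0.5498 0.2125] xyaw 73.17 tool y [-0.001 -0.002 -1.   ] shift cm [-20.73   1.28 -48.46] F [ 0.4 -0.1  0.5] gap 0.998
world ccw turn -54.67 or 125.33390181908858 q [ 1.126  0.207  1.543  0.     1.394 -0.15 ]
```

>>> move_arm([
  [-2.3,0,-5.4,0,0],
  [-2.3,0,-5.4,0,0],
  [-2.3,0,-5.4,0,0],
  [-2.3,0,-5.4,0,0],
  [-2.3,0,-5.4,0,0],
  [-2.3,0,-5.4,0,0],
  [-2.3,0,-5.4,0,0],
  [-2.3,0,-5.4,0,0],
  [-2.3,0,-5.4,0,0],
])

```text
time_s: 1.27
ee_pos: [0.5801, 0.2046, 0.2096]
eef_rot: [0.566, -0.565, -0.423, 0.425]
ft_force: [0.8, -0.2, -0.5]
finger_gap: 0.999
```

>>> move_arm([
  [0,0,0,10.7,0],
  [0,0,0,10.7,0],
  [0,0,0,10.7,0],
  [0,0,0,10.7,0],
  [0,0,0,10.7,0],
  [0,0,0,0,0],
])

```text
time_s: 2.02
ee_pos: [0.5824, 0.1987, 0.2054]
eef_rot: [-0.696, 0.697, 0.118, -0.125]
ft_force: [0.7, -1.0, -0.1]
finger_gap: 1.001
```

```bash
python3 - <<'E'
from h import *
plan([.57,.211,.2],18.5)
E
```

```text
t 2.025 pos [0.5824 0.1987 0.2054] xyaw 19.79 tool y [-0.009 -0.003 -1.   ] shift cm [-0.74  0.55  1.58] F [ 0.7 -1.  -0.1] gap 1.001
world ccw turn -1.29 or 178.70800750812714 q [ 1.890e-01  3.040e-01  1.438e+00 -1.000e-03  1.410e+00 -1.560e-01]
```

>>> move_arm([
  [-0.7,0.5,1.6,1.3,0],
  [0,0,0,0,0],
])

```text
time_s: 2.28
ee_pos: [0.5699, 0.2113, 0.1997]
eef_rot: [-0.697, 0.698, 0.112, -0.119]
ft_force: [-0.3, 0.5, -0.1]
finger_gap: 0.998
```

```bash
python3 - <<'E'
from h import *
grab('wrist','w1'); grab('scene','s1')
plan([.57,.211,.05],18.5)
E
```

```text
t 2.375 pos [0.5711 0.2106 0.2005] xyaw 18.68 tool y [-0.008 -0.004 -1.   ] shift cm [ 0.04 15.05  0.09] F [-0.3 -0.1  0. ] gap 0.997
world ccw turn -0.18 or 179.81883477052378 q [ 0.212  0.294  1.461 -0.002  1.396 -0.113]
```

View pics/w1.png

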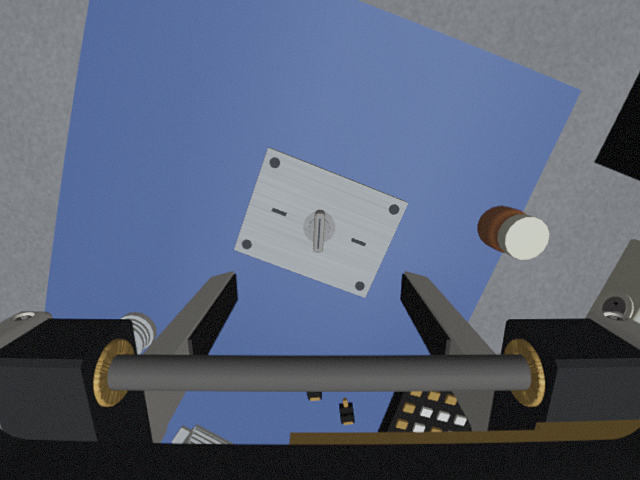

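The wrist view shows the cover centred near (320,222), with the wing vertical in the picture between the fingers.

```bash
python3 - <<'E'
from h import *
crop('w1',225,140,415,305,4,'c3')
E
```

```text
(no output)
```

View pics/c3.png

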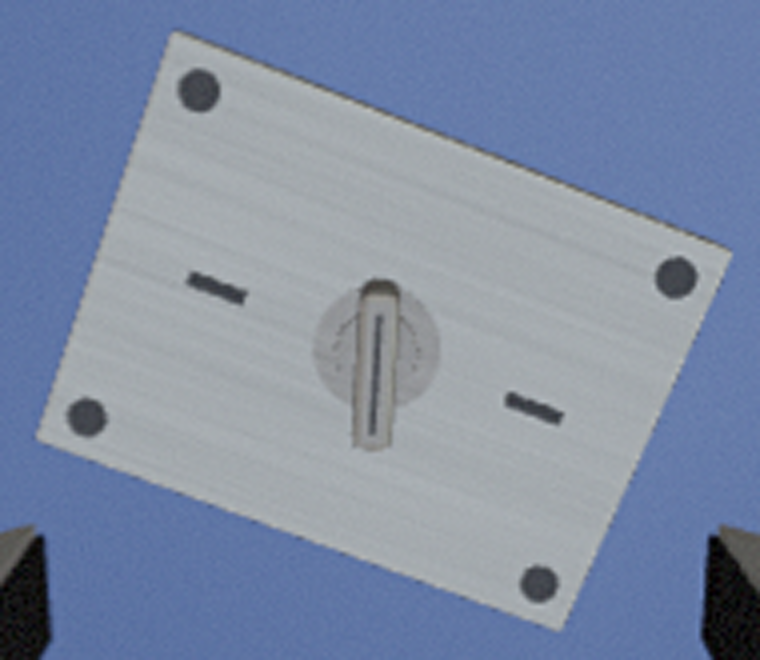

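```bash
python3 - <<'E'
from h import *
L=load('w1')
f=lambda x,y:(225+(x+.5)/4-.5,140+(y+.5)/4-.5)
A=lambda a,b:np.degrees(np.arctan2(*(a-b)[[1,0]]))
C=np.array([atz(L,*f(*p),.023) for p in((173,31),(733,250),(562,630),(37,438))]);print(C.mean(0),A(C[0]+C[3],C[1]+C[2]))
M=[atz(L,*f(*p),.023) for p in((217,289),(534,408))];print(np.mean(M,0),A(M[0],M[1]))
W=[atz(L,*f(*p),.053) for p in((378,316),(373,436))];print(np.mean(W,0),A(W[0],W[1]))
E
```

```text
[0.5686349  0.20978067 0.023     ] 177.85570428700728
[0.56862298 0.20903041 0.023     ] 177.97131564133747
[0.56861376 0.20870442 0.053     ] 106.53381889816998
```

```bash
python3 - <<'E'
from h import *
plan([.569,.209,.037],17)
E
```

```text
t 2.375 pos [0.5711 0.2106 0.2005] xyaw 18.68 tool y [-0.008 -0.004 -1.   ] shift cm [-0.11 16.35 -0.07] F [-0.3 -0.1  0. ] gap 0.997
world ccw turn -1.68 or 178.31883477052378 q [ 0.212  0.294  1.461 -0.002  1.396 -0.113]
```

>>> move_arm([
  [-0.2,0,0.1,1.5,0],
  [0,6,0,0,0],
  [0,5,0,0,0],
  [0,0,0,0,0],
])

```text
time_s: 2.88
ee_pos: [0.5718, 0.2097, 0.0914]
eef_rot: [-0.698, 0.7, 0.104, -0.105]
ft_force: [-0.4, 0.2, -0.0]
finger_gap: 1.002
```

```bash
python3 - <<'E'
from h import *
plan([.569,.209,.037],17)
E
```

```text
t 2.875 pos [0.5718 0.2097 0.0914] xyaw 17.05 tool y [-0.001 -0.003 -1.   ] shift cm [-0.28  5.44  0.02] F [-0.4  0.2 -0. ] gap 1.002
world ccw turn -0.05 or 179.95207577657766 q [ 0.211  0.4    1.56  -0.003  1.183 -0.086]
```

>>> move_arm([
  [-0.25,4,0,0,0],
  [0,1.4,0,0,0],
  [0,0,0,0,0],
])

```text
time_s: 3.25
ee_pos: [0.5757, 0.2097, 0.0436]
eef_rot: [-0.699, 0.7, 0.108, -0.101]
ft_force: [0.3, -0.2, 0.8]
finger_gap: 1.002
```

```bash
python3 - <<'E'
from h import *
plan([.569,.209,.037],17)
E
```

```text
t 3.25 pos [0.5757 0.2097 0.0436] xyaw 17.01 tool y [ 0.011 -0.    -1.   ] shift cm [-0.67  0.65  0.13] F [ 0.3 -0.2  0.8] gap 1.002
world ccw turn -0.01 or 179.99470396031836 q [ 0.21   0.461  1.586 -0.003  1.084 -0.086]
```

>>> move_arm([
  [-0.65,0.4,0.1,0,0],
  [0,0,0,0,0],
])

```text
time_s: 3.5
ee_pos: [0.5719, 0.2094, 0.0433]
eef_rot: [-0.699, 0.7, 0.111, -0.099]
ft_force: [-0.4, 0.8, -0.7]
finger_gap: 1.001
```

```bash
python3 - <<'E'
from h import *
plan([.569,.209,.037],17)
E
```

```text
t 3.5 pos [0.5719 0.2094 0.0433] xyaw 17.01 tool y [ 0.017  0.001 -1.   ] shift cm [-0.3   0.63  0.05] F [-0.4  0.8 -0.7] gap 1.001
world ccw turn -0.01 or 179.99345744732074 q [ 0.21   0.451  1.602 -0.003  1.072 -0.085]
```

>>> move_arm([
  [-0.3,0.7,0,0,0],
])

```text
time_s: 3.62
ee_pos: [0.5708, 0.2089, 0.038]
eef_rot: [-0.699, 0.7, 0.112, -0.097]
ft_force: [0.0, 0.8, -0.7]
finger_gap: 0.999
```

```bash
python3 - <<'E'
from h import *
plan([.569,.209,.037],17)
E
```

```text
t 3.625 pos [0.5708 0.2089 0.038 ] xyaw 17.01 tool y [ 0.021  0.002 -1.   ] shift cm [-0.18  0.1   0.06] F [ 0.   0.8 -0.7] gap 0.999
world ccw turn -0.01 or 179.98991303252217 q [ 0.21   0.454  1.611 -0.003  1.056 -0.086]
```

>>> move_arm([
  [-0.2,0.1,0,0,255],
  [0,0,0,0,255],
  [0,0,0,0,255],
  [0,0,0,0,255],
  [0,0,0,0,255],
  [0,0,0,0,255],
])

```text
time_s: 4.38
ee_pos: [0.5682, 0.2082, 0.0365]
eef_rot: [-0.699, 0.7, 0.112, -0.097]
ft_force: [0.2, -0.3, 0.4]
finger_gap: 0.398
```

```bash
python3 - <<'E'
from h import *
plan([.569,.209,.15],17)
E
```

```text
t 4.375 pos [0.5682 0.2082 0.0365] xyaw 17.01 tool y [ 0.02   0.002 -1.   ] shift cm [ 3.200e-01 -1.135e+01  1.000e-02] F [ 0.2 -0.3  0.4] gap 0.398
world ccw turn -0.01 or 179.98609614365668 q [ 0.21   0.452  1.618 -0.003  1.052 -0.086]
```

>>> move_arm([
  [0,0,0,0,255],
  [0,0,0,0,255],
  [0,0,0,0,255],
  [0,0,0,0,255],
  [0,0,0,0,255],
])

```text
time_s: 5.0
ee_pos: [0.5681, 0.2083, 0.037]
eef_rot: [-0.699, 0.7, 0.111, -0.098]
ft_force: [-0.6, 0.2, 0.6]
finger_gap: 0.103
```

```bash
python3 - <<'E'
from h import *
plan([.569,.209,.15],17)
E
```

```text
t 5.0 pos [0.5681 0.2083 0.037 ] xyaw 17.01 tool y [ 0.019  0.002 -1.   ] shift cm [  0.32 -11.3   -0.  ] F [-0.6  0.2  0.6] gap 0.103
world ccw turn -0.01 or 179.99341526205762 q [ 0.21   0.452  1.617 -0.003  1.053 -0.086]
```

>>> move_arm([
  [0,-2,0,0,255],
  [0,-4,0,0,255],
  [0,-4,0,0,255],
  [0,-3,0,0,255],
  [0,0,0,0,255],
])

```text
time_s: 5.62
ee_pos: [0.5643, 0.2077, 0.172]
eef_rot: [-0.699, 0.7, 0.111, -0.098]
ft_force: [0.2, -0.2, -1.6]
finger_gap: 0.108
```

```bash
python3 - <<'E'
from h import *
grab('wrist','w2');grab('side','sd2')
plan([.570,-.2005,.17],7)
E
```

```text
t 5.725 pos [0.5618 0.2071 0.168 ] xyaw 17.02 tool y [ 0.011 -0.    -1.   ] shift cm [-11.14  -0.17 -39.22] F [-1.6  0.6 -3. ] gap 0.103
world ccw turn -10.02 or 169.9830422400176 q [ 0.21   0.288  1.537 -0.003  1.306 -0.086]
```

View pics/w2.png

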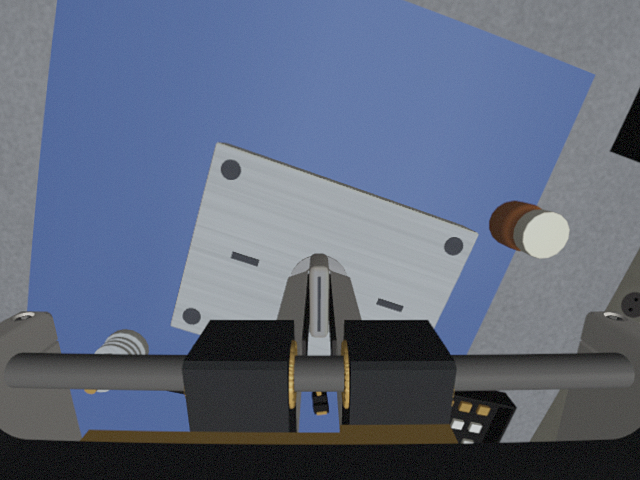

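View pics/sd2.png

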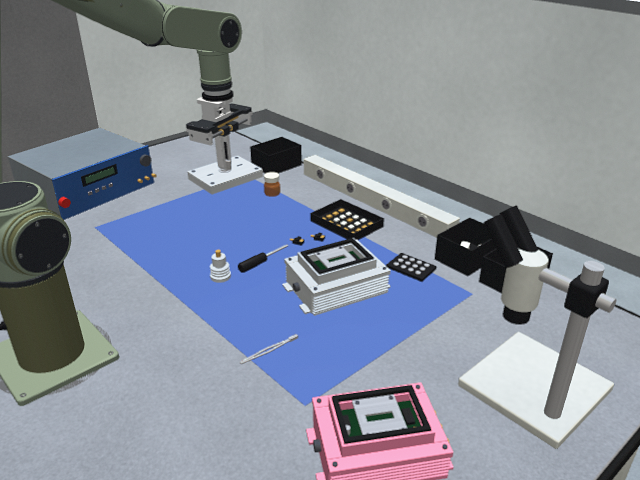

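The wrist view shows the cover held, with its marks at (245,258) and (390,305). The side view shows it lifted at (223,173).

```bash
python3 - <<'E'
from h import *
L=load('w2')
for uv in((270,200),(370,230),(420,280),(230,230)):print(atdepth(L,*uv))
M=[atz(L,*p,.155) for p in((245,258),(390,305))];e=M[0]-M[1]
print(M,np.mean(M,0),np.degrees(np.arctan2(e[1],e[0])))
E
```

```text
[0.52410966 0.24676666 0.15797573]
[0.58245341 0.24684028 0.1584136 ]
[0.62100055 0.22681143 0.15840179]
[0.50689503 0.22377004 0.1576143 ]
[array([0.51867031, 0.20913607, 0.155     ]), array([0.61078156, 0.2052384 , 0.155     ])] [0.56472594 0.20718723 0.155     ] 177.57698400537132
```

>>> move_arm([
  [-1.2,-1.5,-4.2,10,255],
  [-0.5,-1.5,-4.2,10,255],
  [0.3,-1.5,-4.2,10,255],
  [1.0,-1.5,-4.2,10,255],
  [0,0,0,10.7,255],
  [0,0,0,10.7,255],
  [0,0,0,10.7,255],
  [0,0,0,10.7,255],
  [0,0,0,10.7,255],
  [0,0,0,10.7,255],
])

```text
time_s: 6.98
ee_pos: [0.5466, 0.0302, 0.2026]
eef_rot: [-0.498, 0.516, -0.502, 0.483]
ft_force: [-0.1, 1.1, -2.8]
finger_gap: 0.101
```

>>> move_arm([
  [0,0,0,10.7,255],
  [0,0,0,10.7,255],
  [0,0,0,10.7,255],
  [0,0,0,10.7,255],
  [0,0,0,5,255],
  [0,0,0,0,255],
])

```text
time_s: 7.72
ee_pos: [0.5366, 0.0309, 0.1861]
eef_rot: [0.241, -0.283, 0.666, -0.647]
ft_force: [1.0, -0.6, -3.1]
finger_gap: 0.102
```

```bash
python3 - <<'E'
from h import *
plan([.570,-.2005,.17],7)
grab('wrist','w3')
plan([.570,-.2005,.17],7)
E
```

```text
t 7.725 pos [0.5366 0.0309 0.1861] xyaw -136.43 tool y [-0.065  0.004 -0.998] shift cm [13.45  1.3  19.15] F [ 1.  -0.6 -3.1] gap 0.102
world ccw turn -36.57 or 143.42539122115062 q [-0.102  0.197  1.613 -0.003  1.397  2.281]
t 7.775 pos [0.5364 0.0309 0.186 ] xyaw -136.4 tool y [-0.065  0.004 -0.998] shift cm [13.44  1.29 19.16] F [ 0.8  0.4 -2.6] gap 0.105
world ccw turn -36.6 or 143.40163525971855 q [-0.102  0.197  1.613 -0.003  1.397  2.28 ]
```

View pics/w3.png

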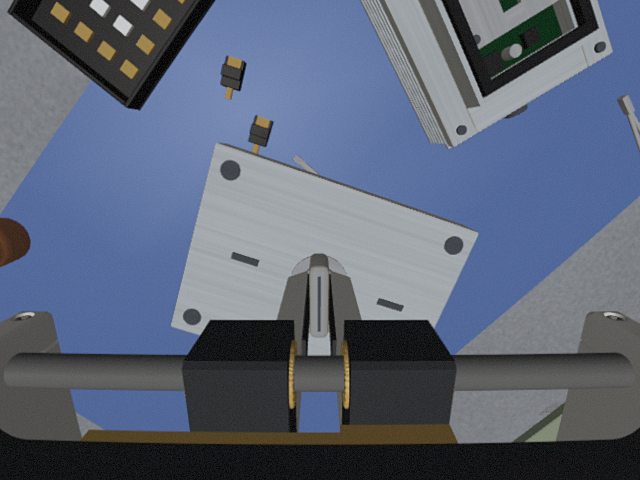

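>>> move_arm([
  [0,0,0,0,255],
  [0,0,0,0,255],
])

```text
time_s: 8.02
ee_pos: [0.5356, 0.031, 0.1847]
eef_rot: [0.241, -0.284, 0.666, -0.646]
ft_force: [0.6, -0.6, -3.7]
finger_gap: 0.103
```

```bash
python3 - <<'E'
from h import *
plan([.570,-.2005,.17],7)
E
```

```text
t 8.025 pos [0.5356 0.031  0.1847] xyaw -136.29 tool y [-0.067  0.004 -0.998] shift cm [13.43  1.13 19.19] F [ 0.6 -0.6 -3.7] gap 0.103
world ccw turn -36.71 or 143.29187911825414 q [-0.102  0.198  1.614 -0.003  1.396  2.279]
```

>>> move_arm([
  [0,0,0,-10.7,255],
  [0,0,0,-10.7,255],
  [0,0,0,-10.7,255],
])

```text
time_s: 8.4
ee_pos: [0.5358, 0.031, 0.1847]
eef_rot: [0.418, -0.454, 0.572, -0.54]
ft_force: [1.0, 0.6, -2.2]
finger_gap: 0.107
```

```bash
python3 - <<'E'
from h import *
plan([.570,-.2005,.17],7)
L=load('w3')
crop('w3',340,0,640,160,2.6,'c4')
E
```

```text
t 8.4 pos [0.5358 0.031  0.1847] xyaw -103.77 tool y [-0.067  0.004 -0.998] shift cm [21.65  1.15  8.92] F [ 1.   0.6 -2.2] gap 0.107
world ccw turn -69.23 or 110.76587635360801 q [-0.102  0.198  1.614 -0.003  1.396  1.71 ]
```

View pics/c4.png

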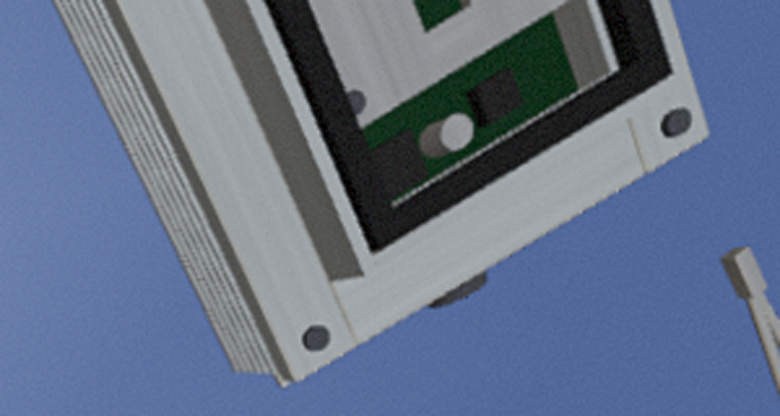

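```bash
cat >> h.py <<'E'
def plane(L,poly,zlo,zhi):
    m=np.zeros((480,640),np.uint8);cv2.fillPoly(m,[np.array(poly,np.int32)],1)
    v,u=np.nonzero(m);K=L['K'];pts=np.stack([u,v],1).astype(float)[:,None]
    # invert distortion
    y=np.stack([(u-K[0,2])/K[0,0],(v-K[1,2])/K[1,1]],1);x=y.copy();k=float(L['k1'])
    for _ in range(30): x=y/(1+k*(x**2).sum(1,keepdims=True))
    d=L['d'][v,u];ok=d>0
    P=np.c_[x*d[:,None],d][ok]@L['T'][:3,:3].T+L['T'][:3,3]
    P=P[(P[:,2]>zlo)&(P[:,2]<zhi)]
    A=np.c_[P[:,:2],np.ones(len(P))];c=np.linalg.lstsq(A,P[:,2],rcond=None)[0]
    r=P[:,2]-A@c;ok=abs(r)<3*np.median(abs(r))+1e-4;c=np.linalg.lstsq(A[ok],P[ok,2],rcond=None)[0]
    return c,P[ok].mean(0),np.std(r[ok]),ok.sum()
E
python3 - <<'E'
from h import *
q=[(225,155),(460,235),(445,300),(350,265),(310,250),(280,280),(270,310),(185,310)]
for t in('w2','w3'): print(plane(load(t),q,.1,.25))
L=load('w1');print(plane(L,[(270,152),(402,204),(365,290),(238,248)],.01,.03))
# housing
E
```

```text
(array([0.01439902, 0.00368856, 0.14920425]), array([0.5496536 , 0.23006541, 0.15796733]), np.float64(0.0005724139094192753), np.int64(22753))
(array([-0.05953263,  0.00209963,  0.20401673]), array([0.55808952, 0.01758976, 0.17082913]), np.float64(0.0005776377742325707), np.int64(22769))
(array([ 0.00059792, -0.00025756,  0.02243786]), array([0.56654967, 0.21259001, 0.02272186]), np.float64(0.0006937267440582694), np.int64(12595))
```

>>> move_arm([
  [0,0,0,10.7,255],
  [0,0,0,10.7,255],
  [0,0,0,10.7,255],
])

```text
time_s: 8.78
ee_pos: [0.5361, 0.031, 0.1851]
eef_rot: [0.242, -0.284, 0.666, -0.646]
ft_force: [-0.4, 0.1, -2.7]
finger_gap: 0.103
```

```bash
python3 - <<'E'
from h import *
plan([.570,-.2005,.2],7)
L=load('w3')
f=lambda x,y:(340+(x+.5)/2.6-.5,(y+.5)/2.6-.5)
p=atz(L,*f(368,270),.084);q=atz(L,*f(212,0),.084);print('outer corner',p)
print(plane(L,[(445,40),(445,60),(475,120),(460,125),(440,60)],.05,.1))
E
```

```text
t 8.775 pos [0.5361 0.031  0.1851] xyaw -136.24 tool y [-0.066  0.004 -0.998] shift cm [13.62 -1.8  19.  ] F [-0.4  0.1 -2.7] gap 0.103
world ccw turn -36.76 or 143.23778982282434 q [-0.102  0.198  1.614 -0.003  1.396  2.278]
outer corner [ 0.51585107 -0.13563758  0.084     ]
(array([0.02324098, 0.04581976, 0.0554943 ]), array([ 0.52901685, -0.13418312,  0.06164093]), np.float64(0.0009384580044827168), np.int64(751))
```

>>> move_arm([
  [0,-5,0,0,255],
  [0,-5,0,0,255],
  [0,0,0,0,255],
])

```text
time_s: 9.15
ee_pos: [0.5423, 0.0306, 0.2864]
eef_rot: [0.241, -0.285, 0.666, -0.646]
ft_force: [0.4, 0.4, -1.8]
finger_gap: 0.104
```

```bash
python3 - <<'E'
from h import *
plan([.570,-.2005,.2],7)
grab('wrist','w4')
plan([.570,-.2005,.2],7)
E
```

```text
t 9.15 pos [0.5423 0.0306 0.2864] xyaw -136.23 tool y [-0.068  0.004 -0.998] shift cm [13.58  8.33 19.04] F [ 0.4  0.4 -1.8] gap 0.104
world ccw turn -36.77 or 143.23240910113157 q [-0.101  0.14   1.47  -0.003  1.599  2.278]
t 9.2 pos [0.5405 0.0308 0.2834] xyaw -136.22 tool y [-0.073  0.005 -0.997] shift cm [13.45  7.99 19.2 ] F [ 0.2 -1.2 -3.4] gap 0.104
world ccw turn -36.78 or 143.22120510079884 q [-0.101  0.142  1.474 -0.003  1.599  2.278]
```

View pics/w4.png

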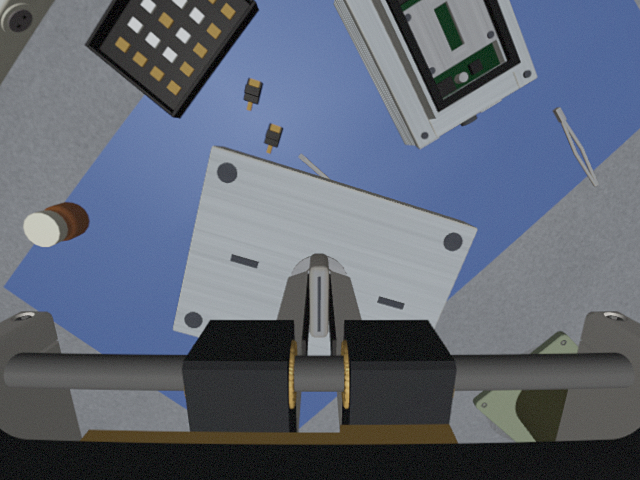

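>>> move_arm([
  [2.4,0,3.2,9,255],
  [1.8,0,3.6,9,255],
  [0,0,0,0,255],
  [0,0,0,0,255],
])

```text
time_s: 9.7
ee_pos: [0.546, -0.0486, 0.2722]
eef_rot: [0.125, -0.185, 0.699, -0.679]
ft_force: [-0.1, 0.5, -2.8]
finger_gap: 0.107
```

```bash
python3 - <<'E'
from h import *
plan([.570,-.2005,.2],7)
grab('wrist','w5')
crop('w5',250,0,550,225,2.6,'c5')
E
```

```text
t 9.7 pos [ 0.546  -0.0486  0.2722] xyaw -154.54 tool y [-0.089  0.009 -0.996] shift cm [ 3.8   6.84 15.08] F [-0.1  0.5 -2.8] gap 0.107
world ccw turn -18.46 or 161.54148735573582 q [-0.239  0.174  1.461 -0.012  1.595  2.46 ]
```

View pics/w5.png

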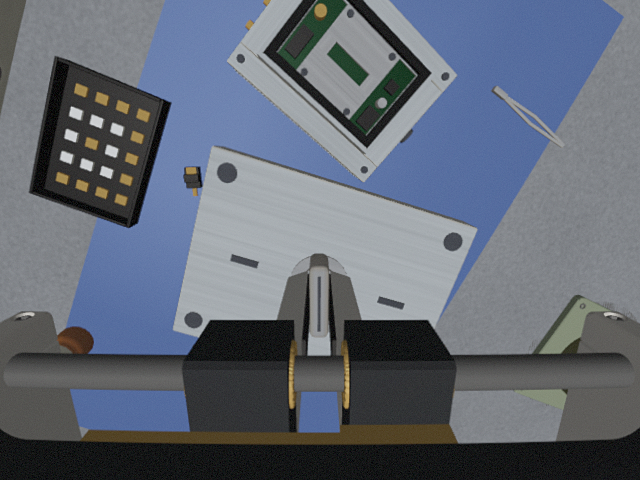

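View pics/c5.png

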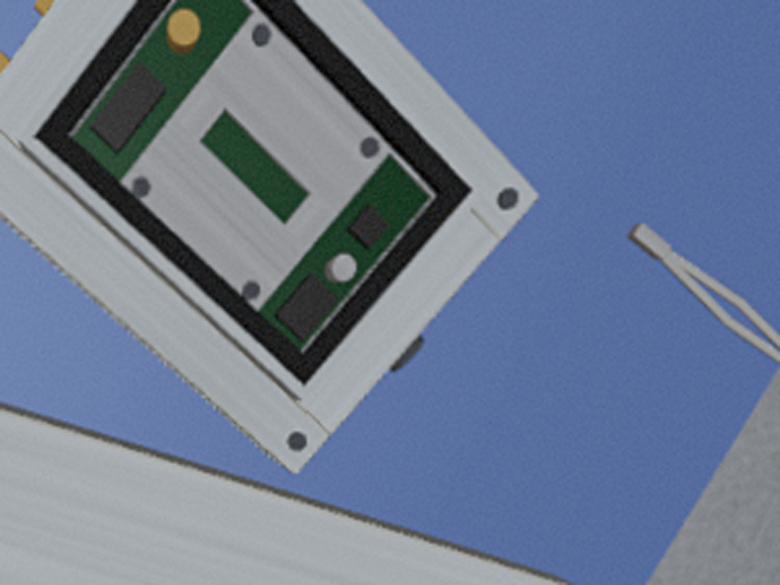

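```bash
python3 - <<'E'
from h import *
L=load('w5')
f=lambda p:(250+(p[0]+.5)/2.6-.5,(p[1]+.5)/2.6-.5)
A=lambda e:np.degrees(np.arctan2(e[1],e[0]))
S=np.array([atz(L,*f(p),.078) for p in((225,110),(308,192),(287,222),(202,140))]);print('slot',S.mean(0),A(S[0]+S[3]-S[1]-S[2]),np.linalg.norm(S[0]-S[1]),np.linalg.norm(S[1]-S[2]))
B=np.array([atz(L,*f(p),.078) for p in((261,34),(370,147),(251,291),(141,187))]);print('screws',B.mean(0),A(B[0]+B[3]-B[1]-B[2]))
G=np.array([atz(L,*f(p),.088) for p in((470,187),(303,383),(37,136))]);print('gasket',(G[0]+G[2])/2,A(G[2]-G[1]),np.linalg.norm(G[2]-G[1]),np.linalg.norm(G[0]-G[1]))
q=[(225,155),(460,235),(445,300),(350,265),(310,250),(280,280),(270,310),(185,310)]
for t in('w4','w5'): 
  c=plane(load(t),q,.1,.4); print(c)
L=load('w5');s,R=st()
# cover top at tcp: offset
h=-.0135
M=[]
for p in((245,261),(391,303)):
  o=L['T'][:3,3];r=L['T'][:3,:3]@ray(L,*p);a,b,cc=c[0]
  t=(a*o[0]+b*o[1]+cc-o[2])/(r[2]-a*r[0]-b*r[1]);M.append(o+t*r)
print('marks',M,np.mean(M,0),A(M[1]-M[0]), (R.T@(np.mean(M,0)-s['ee_pos'])))
d=atdepth(L,410,60);print('rim?',d)
E
```

```text
slot [ 0.5707743  -0.20320583  0.078     ] -14.792673333053564 0.04247341288759085 0.013255983539893788
screws [ 0.57081415 -0.20314702  0.078     ] -15.186998729383058
gasket [ 0.57116714 -0.20292593  0.088     ] -15.21023186584642 0.1319495842780627 0.09426767465389967
(array([-0.06283479,  0.0025434 ,  0.3063837 ]), array([0.56383744, 0.01736569, 0.27099926]), np.float64(0.0005785052325528857), np.int64(22853))
(array([-0.08493473,  0.00639203,  0.30486713]), array([ 0.56185608, -0.0682893 ,  0.25670952]), np.float64(0.0005821029027427804), np.int64(22828))
marks [array([ 0.58845478, -0.04239244,  0.2546159 ]), array([ 0.49960902, -0.05536687,  0.26207906])] [ 0.5440319  -0.04887966  0.25834748] -171.69164504244404 [0.00078197 0.0138312  0.00016332]
rim? [ 0.51875976 -0.23112184  0.08720122]
```

>>> move_arm([
  [1.0,2,3.8,6,255],
  [0.6,2,3.9,6,255],
  [0.2,2,3.9,6,255],
  [-0.1,2,3.9,5.4,255],
  [0,0,0,0,255],
])

```text
time_s: 10.38
ee_pos: [0.5666, -0.1989, 0.1835]
eef_rot: [-0.02, -0.044, 0.711, -0.701]
ft_force: [-1.0, 0.0, -2.2]
finger_gap: 0.105
```

```bash
python3 - <<'E'
from h import *
plan([.573,-.203,.15],2.05)
E
```

```text
t 10.375 pos [ 0.5666 -0.1989  0.1835] xyaw -177.97 tool y [-0.091  0.012 -0.996] shift cm [-0.93  3.27  0.48] F [-1.   0.  -2.2] gap 0.105
world ccw turn 0.02 or -179.98169126132439 q [-0.465  0.347  1.43  -0.03   1.451  2.647]
```

>>> move_arm([
  [-0.9,2,0.4,0,255],
  [0,1,0,0,255],
  [0,0,0,0,255],
  [0,0,0,0,255],
])

```text
time_s: 10.88
ee_pos: [0.5738, -0.1975, 0.1534]
eef_rot: [-0.017, -0.047, 0.712, -0.701]
ft_force: [0.5, -0.0, -3.0]
finger_gap: 0.105
```

```bash
python3 - <<'E'
from h import *
plan([.573,-.203,.14],2.05)
E
```

```text
t 10.875 pos [ 0.5738 -0.1975  0.1534] xyaw -177.54 tool y [-0.09   0.013 -0.996] shift cm [-0.02  1.33  0.57] F [ 0.5 -0.  -3. ] gap 0.105
world ccw turn -0.41 or 179.5872170473188 q [-0.459  0.387  1.442 -0.028  1.4    2.647]
```

>>> move_arm([
  [0,0,0.6,0.4,255],
  [0,0,0,0,255],
])

```text
time_s: 11.12
ee_pos: [0.5748, -0.2037, 0.1551]
eef_rot: [-0.018, -0.043, 0.711, -0.702]
ft_force: [-0.0, -0.1, -2.7]
finger_gap: 0.102
```

```bash
python3 - <<'E'
from h import *
plan([.5744,-.2035,.14],2.05)
grab('wrist','w6');grab('side','sd6');grab('scene','sc6')
plan([.5744,-.2035,.14],2.05)
crop('sd6',240,160,440,310,3.9,'c6');crop('sc6',200,150,400,300,3.9,'c7')
E
```

```text
t 11.125 pos [ 0.5748 -0.2037  0.1551] xyaw -177.91 tool y [-0.087  0.012 -0.996] shift cm [-0.09  1.51 -0.  ] F [-0.  -0.1 -2.7] gap 0.102
world ccw turn -0.04 or 179.96061772616747 q [-0.466  0.389  1.434 -0.029  1.402  2.645]
t 11.275 pos [ 0.5747 -0.2033  0.1547] xyaw -177.9 tool y [-0.088  0.012 -0.996] shift cm [-0.1   1.46  0.04] F [ 0.2  0.8 -2.4] gap 0.102
world ccw turn -0.05 or 179.94522475541442 q [-0.466  0.39   1.435 -0.029  1.402  2.645]
```

View pics/w6.png

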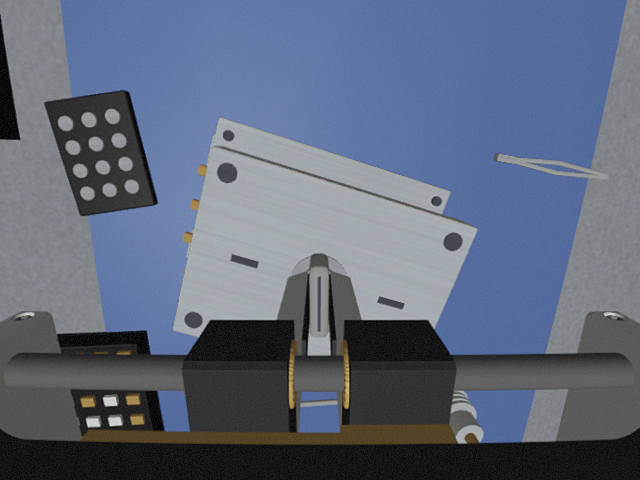

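View pics/c6.png

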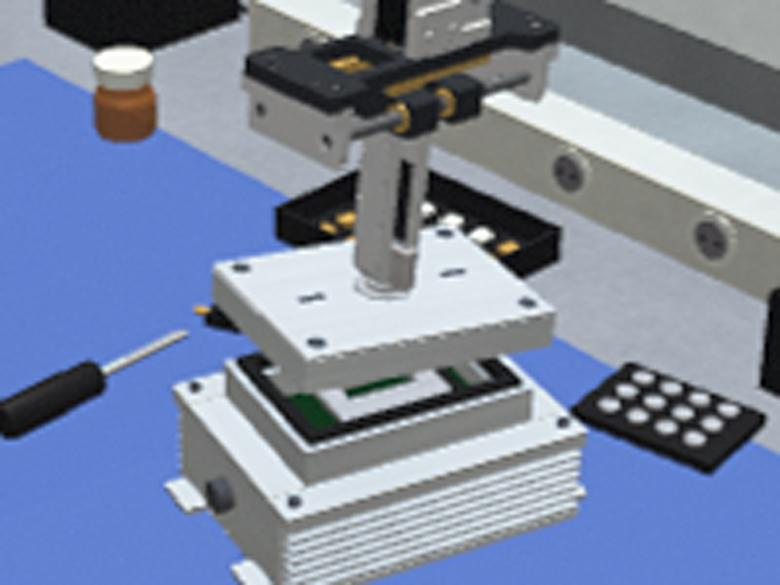

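View pics/c7.png

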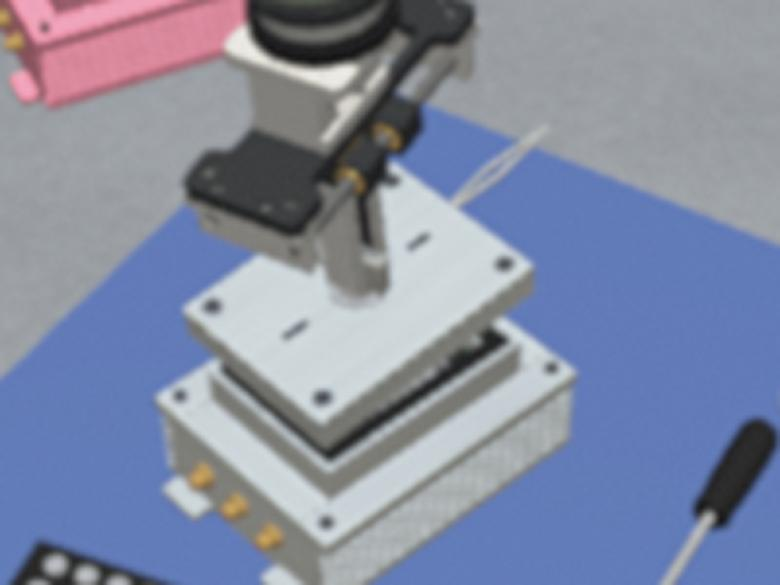

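```bash
python3 - <<'E'
from h import *
crop('w6',170,110,490,350,2.45,'c8')
E
```

```text
(no output)
```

View pics/c8.png

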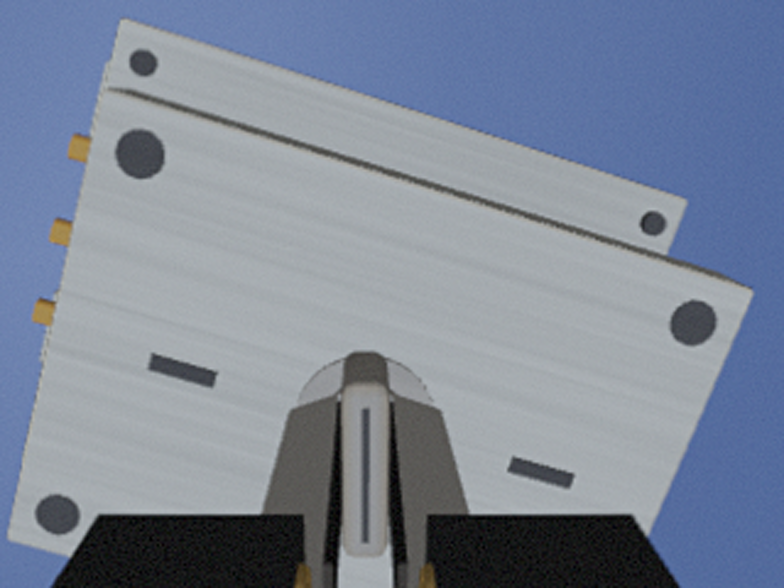

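```bash
python3 - <<'E'
from h import *
L=load('w6')
f=lambda p:(170+(p[0]+.5)/2.45-.5,110+(p[1]+.5)/2.45-.5)
A=lambda e:np.degrees(np.arctan2(e[1],e[0]))
a=atz(L,*f((121,19)),.062);b=atz(L,*f((687,202)),.062);print('deck edge',a,b,A(b-a),np.linalg.norm(a-b))
ang=np.radians(A(a-b)); m=(a+b)/2; n=np.array([-np.sin(ang),np.cos(ang)])
for s in(1,-1):print('centre',m[:2]+s*.075*n)
c=plane(L,[(225,155),(460,235),(445,300),(350,265),(310,250),(280,280),(270,310),(185,310)],.1,.4)[0];print(c)
def onp(p):
  o=L['T'][:3,3];r=L['T'][:3,:3]@ray(L,*f(p));t=(c[0]*o[0]+c[1]*o[1]+c[2]-o[2])/(r[2]-c[0]*r[0]-c[1]*r[1]);return o+t*r
M=[onp(p) for p in((183,370),(541,472))];print('marks',np.mean(M,0),A(M[0]-M[1]))
C=[onp(p) for p in((107,90),(752,290))];print('corners',C,A(C[0]-C[1]),np.linalg.norm(C[0]-C[1]))
s,R=st();print('tool frame of marks',R.T@(np.mean(M,0)-s['ee_pos']))
E
```

```text
deck edge [ 0.64236491 -0.29917115  0.062     ] [ 0.46054377 -0.24995567  0.062     ] 164.85407841670033 0.18836424867108054
centre [ 0.5710502  -0.20216865]
centre [ 0.53185847 -0.34695817]
[-0.0846164   0.0076084   0.19122612]
marks [ 0.57305244 -0.20411445  0.1411835 ] -14.919512119084434
corners [array([ 0.63166561, -0.27897479,  0.1356543 ]), array([ 0.48501388, -0.23997253,  0.14836019])] -14.893157167839412 0.1522804823691354
tool frame of marks [0.00044383 0.01354969 0.00098613]
```

```bash
python3 - <<'E'
from h import *
plan([.5741,-.2022,.128],2.05)
E
```

```text
t 11.275 pos [ 0.5747 -0.2033  0.1547] xyaw -177.9 tool y [-0.088  0.012 -0.996] shift cm [-0.18  2.66 -0.07] F [ 0.2  0.8 -2.4] gap 0.102
world ccw turn -0.05 or 179.94522475541442 q [-0.466  0.39   1.435 -0.029  1.402  2.645]
```

>>> move_arm([
  [-0.1,1.0,-0.1,0,255],
  [-0.1,1.0,0,0,255],
  [0,0.6,0,0,255],
  [0,0,0,0,255],
])

```text
time_s: 11.78
ee_pos: [0.5734, -0.2014, 0.1256]
eef_rot: [-0.019, -0.044, 0.712, -0.701]
ft_force: [0.6, -0.5, -2.7]
finger_gap: 0.103
```

```bash
python3 - <<'E'
from h import *
plan([.5741,-.2022,.118],2.05)
E
```

```text
t 11.775 pos [ 0.5734 -0.2014  0.1256] xyaw -177.89 tool y [-0.09   0.014 -0.996] shift cm [-0.13  0.75  0.1 ] F [ 0.6 -0.5 -2.7] gap 0.103
world ccw turn -0.06 or 179.9425434454066 q [-0.464  0.416  1.462 -0.029  1.35   2.649]
```

>>> move_arm([
  [-0.15,0.4,0.1,0,255],
  [0,0.1,0,0,255],
])

```text
time_s: 12.02
ee_pos: [0.5748, -0.2025, 0.1203]
eef_rot: [-0.019, -0.044, 0.712, -0.701]
ft_force: [0.4, -0.1, -1.7]
finger_gap: 0.104
```

```bash
python3 - <<'E'
from h import *
plan([.5741,-.2022,.114],2.05)
grab('scene','sc7');grab('side','sd7')
crop('sd7',240,160,440,310,3.9,'c6');crop('sc7',200,150,400,300,3.9,'c7')
E
```

```text
t 12.025 pos [ 0.5748 -0.2025  0.1203] xyaw -177.9 tool y [-0.09   0.013 -0.996] shift cm [ 0.01  0.63 -0.02] F [ 0.4 -0.1 -1.7] gap 0.104
world ccw turn -0.05 or 179.94744390679762 q [-0.465  0.425  1.461 -0.029  1.342  2.649]
```

View pics/c6.png

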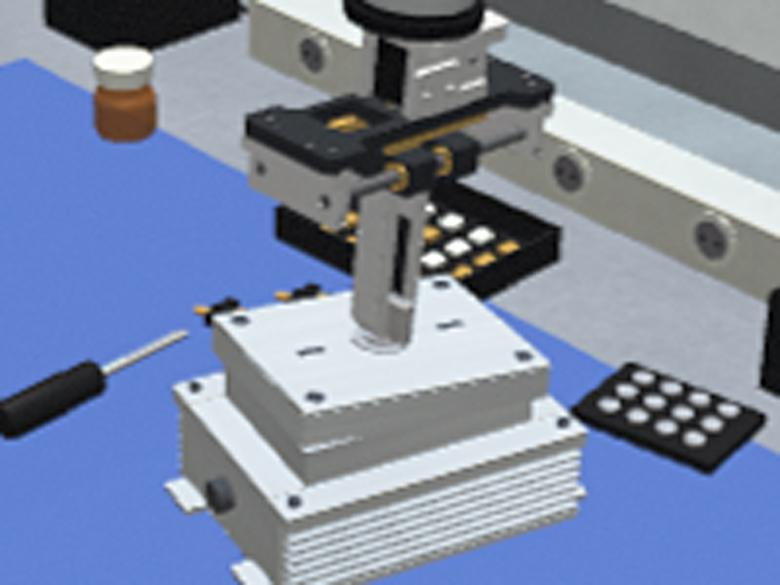

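View pics/c7.png

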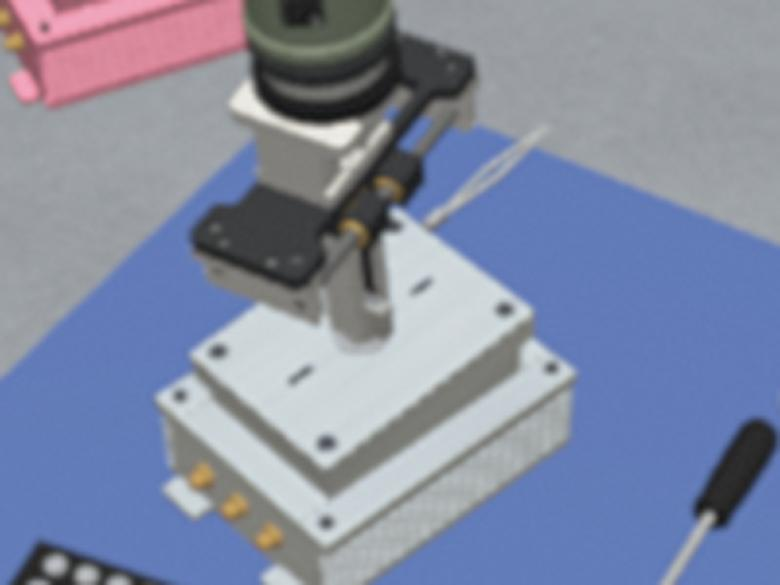

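Both views show the low far end already over the neck, and the near end just above the rim. I'll keep descending gently.

>>> move_arm([
  [0,0.3,0,0,255],
  [0,0.3,0,0,255],
])

```text
time_s: 12.38
ee_pos: [0.5749, -0.2027, 0.1151]
eef_rot: [-0.018, -0.044, 0.711, -0.701]
ft_force: [0.1, 0.3, -2.5]
finger_gap: 0.105
```

```bash
python3 - <<'E'
from h import *
plan([.5741,-.2022,.113],2.05)
E
```

```text
t 12.375 pos [ 0.5749 -0.2027  0.1151] xyaw -177.9 tool y [-0.088  0.012 -0.996] shift cm [ 0.06  0.22 -0.05] F [ 0.1  0.3 -2.5] gap 0.105
world ccw turn -0.05 or 179.9522718811637 q [-0.465  0.429  1.467 -0.029  1.33   2.649]
```

>>> move_arm([
  [0.05,0.2,0,0,255],
  [0,0.1,0,0,255],
])

```text
time_s: 12.62
ee_pos: [0.5741, -0.2027, 0.1124]
eef_rot: [-0.018, -0.044, 0.711, -0.701]
ft_force: [-1.3, 0.1, 2.4]
finger_gap: 0.106
```

```bash
python3 - <<'E'
from h import *
plan([.5741,-.2022,.113],2.05)
E
```

```text
t 12.625 pos [ 0.5741 -0.2027  0.1124] xyaw -177.9 tool y [-0.088  0.012 -0.996] shift cm [ 0.01 -0.06 -0.05] F [-1.3  0.1  2.4] gap 0.106
world ccw turn -0.05 or 179.9499800801649 q [-0.466  0.431  1.471 -0.029  1.324  2.648]
```

>>> move_arm([
  [0,0.1,0,0,255],
  [0,0.1,0,0,255],
  [0,0.1,0,0,255],
])

```text
time_s: 13.0
ee_pos: [0.5742, -0.2027, 0.1123]
eef_rot: [-0.018, -0.043, 0.711, -0.702]
ft_force: [-2.4, 1.4, 5.3]
finger_gap: 0.105
```

```bash
python3 - <<'E'
from h import *
plan([.5741,-.2022,.113],2.05)
grab('side','sd8');grab('wrist','w8');grab('scene','sc8')
plan([.5741,-.2022,.113],2.05)
L=load('w8')
c=plane(L,[(225,155),(460,235),(445,300),(350,265),(310,250),(280,280),(270,310),(185,310)],.05,.4);print(c,c[0]@[.571,-.203,1])
crop('sd8',260,200,400,310,5.5,'c6');crop('sc8',200,150,400,300,3.9,'c7')
E
```

```text
t 13.0 pos [ 0.5742 -0.2027  0.1123] xyaw -177.9 tool y [-0.087  0.012 -0.996] shift cm [ 0.01 -0.07 -0.05] F [-2.4  1.4  5.3] gap 0.105
world ccw turn -0.05 or 179.94843275747286 q [-0.466  0.431  1.471 -0.029  1.323  2.648]
t 13.15 pos [ 0.5742 -0.2026  0.1123] xyaw -177.9 tool y [-0.087  0.012 -0.996] shift cm [ 0.01 -0.07 -0.05] F [-1.3  1.2  5.7] gap 0.103
world ccw turn -0.05 or 179.94862746326942 q [-0.466  0.431  1.471 -0.029  1.323  2.648]
(array([-0.08621938,  0.00766736,  0.14928822]), array([ 0.58068143, -0.22774156,  0.09747605]), np.float64(0.0005744240694942534), np.int64(22788)) 0.09850048246790347
```

View pics/c6.png

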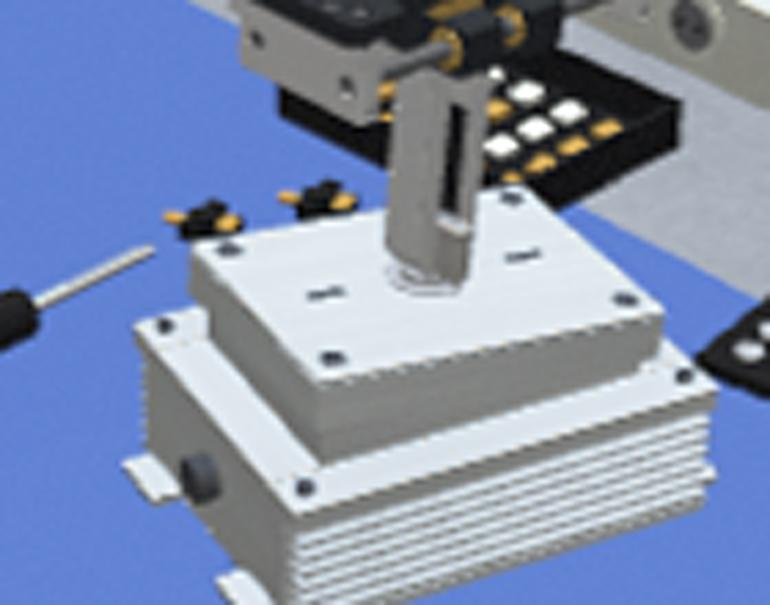

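View pics/w8.png

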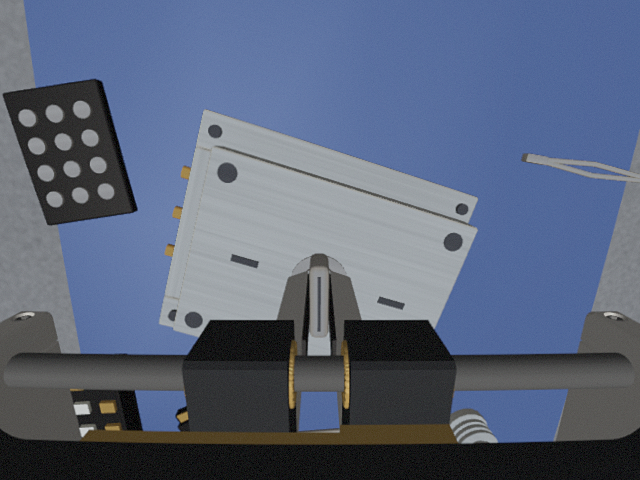

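The cover top is about 14.5 mm over the rim, so it is hung up on the bridge with its skirt around the neck. Next I turn the fastener counter-clockwise.

>>> move_arm([
  [0,0.05,0,-10,255],
  [0,0.05,0,-10,255],
  [0,0.05,0,-10,255],
  [0,0.05,0,-10,255],
])

```text
time_s: 13.65
ee_pos: [0.5733, -0.2037, 0.1127]
eef_rot: [0.233, -0.288, 0.671, -0.642]
ft_force: [-1.6, 1.3, 1.1]
finger_gap: 0.103
```

```bash
python3 - <<'E'
from h import *
plan([.5741,-.2022,.113],75)
E
```

```text
t 13.65 pos [ 0.5733 -0.2037  0.1127] xyaw -136.58 tool y [-0.088  0.009 -0.996] shift cm [-0.16 -0.04 -0.06] F [-1.6  1.3  1.1] gap 0.103
world ccw turn 31.58 or -148.41620774572084 q [-0.466  0.429  1.472 -0.032  1.323  1.929]
```

>>> move_arm([
  [0,0.1,0,-10,255],
  [0,0.1,0,-10,255],
  [0,0.1,0,-10,255],
])

```text
time_s: 14.02
ee_pos: [0.5737, -0.2034, 0.1085]
eef_rot: [0.404, -0.449, 0.584, -0.542]
ft_force: [-2.1, 0.0, 2.4]
finger_gap: 0.105
```

```bash
python3 - <<'E'
from h import *
plan([.5741,-.2022,.113],75)
grab('scene','sc9');grab('side','sd9');grab('wrist','w9')
crop('sd9',260,200,400,310,5.5,'c6');crop('sc9',220,190,360,300,5.5,'c7')
E
```

```text
t 14.025 pos [ 0.5737 -0.2034  0.1085] xyaw -105.68 tool y [-0.086  0.01  -0.996] shift cm [-0.12 -0.45 -0.04] F [-2.1  0.   2.4] gap 0.105
world ccw turn 0.68 or -179.3209056312129 q [-0.466  0.433  1.476 -0.031  1.314  1.388]
```

View pics/c6.png

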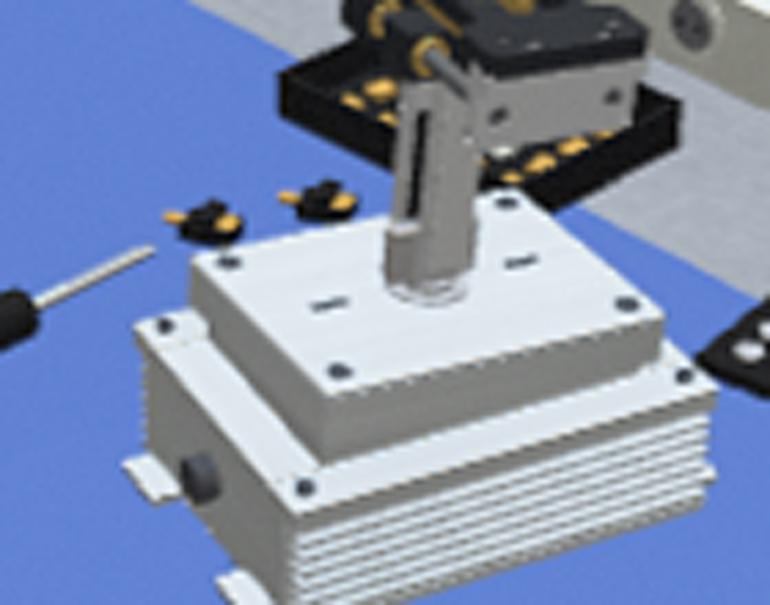

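View pics/w9.png

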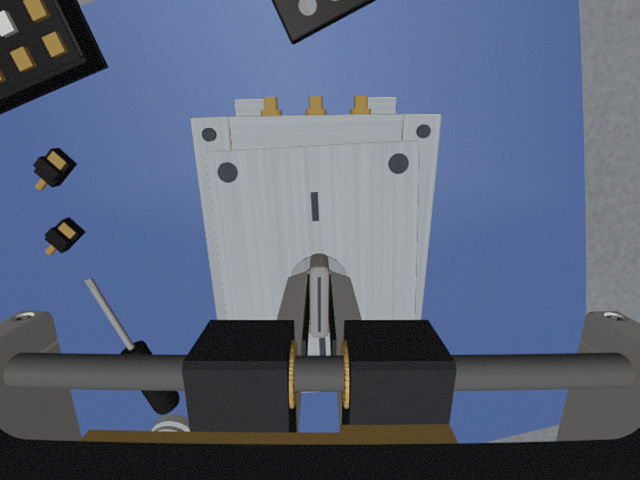

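>>> move_arm([
  [0,0.2,0,-2,255],
  [0,0.2,0,-1,255],
  [0,0.2,0,0,255],
])

```text
time_s: 14.55
ee_pos: [0.5737, -0.2035, 0.1063]
eef_rot: [0.417, -0.46, 0.575, -0.533]
ft_force: [-4.2, 2.2, 10.4]
finger_gap: 0.104
```

```bash
python3 - <<'E'
from h import *
plan([.5741,-.2022,.113],75)
grab('wrist','w10');L=load('w10')
c=plane(L,[(230,185),(400,180),(412,300),(360,300),(340,262),(320,250),(300,262),(275,300),(230,300)],.05,.4);print(c,c[0]@[.571,-.203,1])
E
```

```text
t 14.55 pos [ 0.5737 -0.2035  0.1063] xyaw -103.29 tool y [-0.085  0.01  -0.996] shift cm [-0.13 -0.67 -0.05] F [-4.2  2.2 10.4] gap 0.104
world ccw turn -1.71 or 178.28876382350103 q [-0.467  0.435  1.478 -0.03   1.309  1.345]
(array([-0.06952873,  0.01292841,  0.13483158]), array([ 0.59908089, -0.20982207,  0.09046558]), np.float64(0.0005748085894768163), np.int64(17714)) 0.09250620743207111
```

View pics/w10.png

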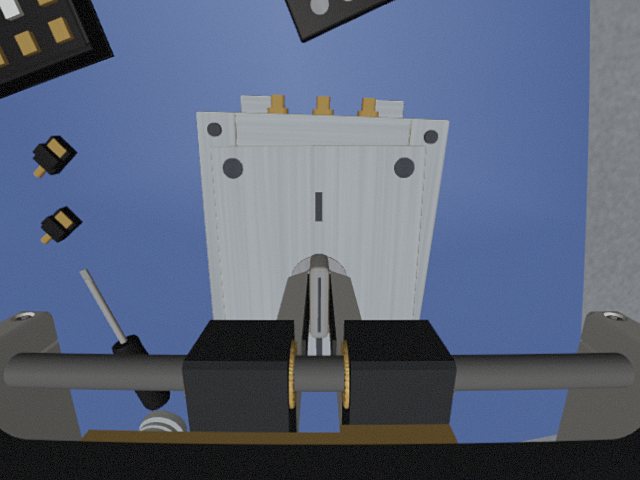

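>>> move_arm([
  [0,0,0,0,146],
  [0,0,0,0,146],
  [0,0,0,0,146],
  [0,0,0,0,146],
  [0,0,0,0,146],
])

```text
time_s: 15.22
ee_pos: [0.5744, -0.2038, 0.1054]
eef_rot: [0.417, -0.459, 0.575, -0.534]
ft_force: [-0.5, 0.7, 0.3]
finger_gap: 0.426
```

```bash
python3 - <<'E'
from h import *
plan([.571,-.2027,.1],75)
grab('wrist','w11');L=load('w11')
c=plane(L,[(230,185),(400,180),(412,300),(380,300),(340,262),(320,250),(300,262),(260,300),(230,300)],.05,.4);print(c,c[0]@[.571,-.203,1])
E
```

```text
t 15.225 pos [ 0.5744 -0.2038  0.1054] xyaw -103.36 tool y [-0.083  0.009 -0.997] shift cm [-0.03  0.57 -0.31] F [-0.5  0.7  0.3] gap 0.426
world ccw turn -1.64 or 178.35758700976476 q [-0.467  0.436  1.479 -0.03   1.305  1.347]
(array([-0.00184321,  0.00058612,  0.09107836]), array([ 0.60346288, -0.21127539,  0.08984222]), np.float64(0.0015188743862300262), np.int64(16305)) 0.08990690635589119
```

View pics/w11.png

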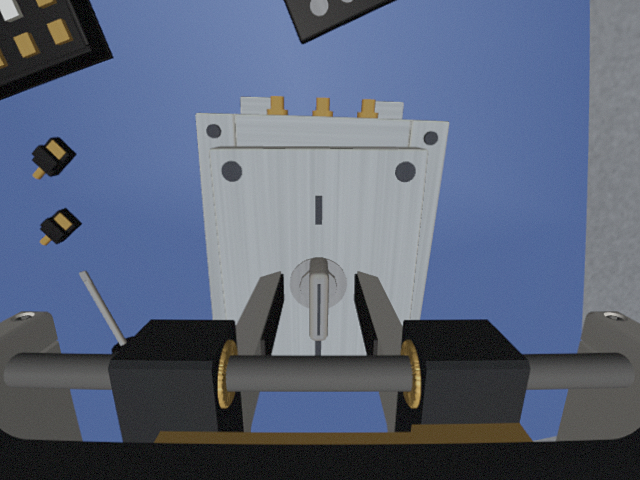

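The cover now lies level on its gasket, 5.9 mm over the rim, with the wing in line with the marks at (319,210). Next I press on the plate with the fingertips straddling the wing.

>>> move_arm([
  [0,0,-0.9,0,146],
  [0,0.4,0,0,146],
  [0,0,0,0,146],
])

```text
time_s: 15.65
ee_pos: [0.5643, -0.2013, 0.1017]
eef_rot: [0.417, -0.459, 0.575, -0.533]
ft_force: [0.6, 0.5, -1.1]
finger_gap: 0.425
```

```bash
python3 - <<'E'
from h import *
plan([.565,-.2015,.097],75)
E
```

```text
t 15.65 pos [ 0.5643 -0.2013  0.1017] xyaw -103.36 tool y [-0.084  0.009 -0.996] shift cm [-0.01  0.47  0.11] F [ 0.6  0.5 -1.1] gap 0.425
world ccw turn -1.64 or 178.35988615750472 q [-0.47   0.421  1.509 -0.031  1.291  1.344]
```

>>> move_arm([
  [0,0.3,0.1,0,146],
  [0,0.3,0,0,146],
  [0,0.3,0,0,146],
])

```text
time_s: 16.02
ee_pos: [0.5655, -0.2018, 0.0955]
eef_rot: [0.417, -0.459, 0.575, -0.534]
ft_force: [-4.6, 2.1, 16.2]
finger_gap: 0.425
```

```bash
python3 - <<'E'
from h import *
plan([.565,-.2015,.097],75)
E
```

```text
t 16.025 pos [ 0.5655 -0.2018  0.0955] xyaw -103.36 tool y [-0.082  0.009 -0.997] shift cm [-0.02 -0.14 -0.07] F [-4.6  2.1 16.2] gap 0.425
world ccw turn -1.64 or 178.3557120956989 q [-0.47   0.429  1.511 -0.031  1.279  1.344]
```

>>> move_arm([
  [0,0.4,0,0,146],
  [0,0.4,0,0,146],
  [0,0.4,0,0,146],
])

```text
time_s: 16.4
ee_pos: [0.5655, -0.2018, 0.0955]
eef_rot: [0.417, -0.459, 0.575, -0.534]
ft_force: [-6.8, 2.1, 18.4]
finger_gap: 0.429
```

```bash
python3 - <<'E'
from h import *
plan([.565,-.2015,.097],75)
grab('wrist','w12');grab('side','sd12');grab('scene','sc12')
for i in range(6): cams.grab_frame('wrist')
plan([.565,-.2015,.097],75)
L=load('w12')
c=plane(L,[(230,185),(400,180),(412,300),(390,300),(340,262),(320,250),(300,262),(240,300),(230,300)],.05,.4);print(c,c[0]@[.571,-.203,1])
crop('sd12',260,200,400,310,5.5,'c6');crop('sc12',220,190,360,300,5.5,'c7')
E
```

```text
t 16.4 pos [ 0.5655 -0.2018  0.0955] xyaw -103.31 tool y [-0.082  0.009 -0.997] shift cm [-0.02 -0.15 -0.07] F [-6.8  2.1 18.4] gap 0.429
world ccw turn -1.69 or 178.3144937762595 q [-0.47   0.429  1.511 -0.031  1.278  1.343]
t 16.85 pos [ 0.5655 -0.2018  0.0955] xyaw -103.32 tool y [-0.082  0.009 -0.997] shift cm [-0.02 -0.15 -0.07] F [-6.6  2.5 17.9] gap 0.428
world ccw turn -1.68 or 178.31895268759428 q [-0.47   0.429  1.511 -0.031  1.278  1.343]
(array([-0.00300751,  0.00046203,  0.08858714]), array([ 0.59694794, -0.20924279,  0.08669513]), np.float64(0.0008080973350249009), np.int64(16054)) 0.08677605716965466
```

View pics/c6.png

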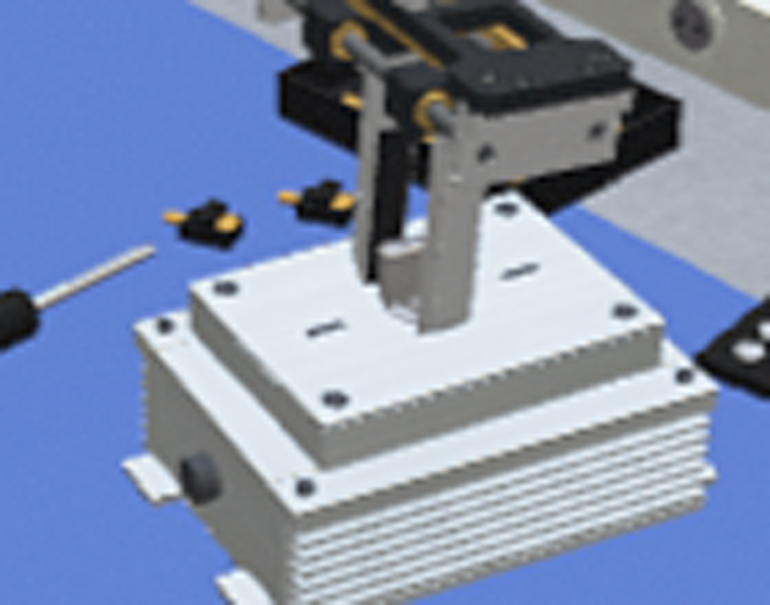

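View pics/w12.png

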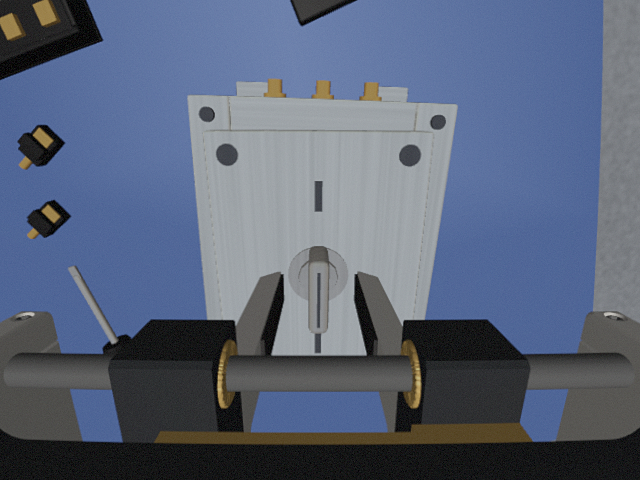

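The plate is 2.8 mm over the rim and tilted only 0.003 rad. The push is steady at 18 N, and the wing lies on the marks in the wrist view. I'm handing in.

```bash
python3 - <<'E'
from h import *
print(close_job())
E
```

```text
the job is handed in; nothing more can be done
None
```

I handed the job in at about 17 s of the 45 s, with the arm still pressing the cover down at 18 N; no verdict came back.

**What I did:** I carried the cover by its wing to the bare aluminium housing, not the pink one. I hung it on the bridge and turned the fastener about 73° counter-clockwise until the wing lined up with the marks. I then opened the jaws so the cover sank level onto its gasket. Last, I pressed it home with the two fingertips on the plate, one on each side of the wing.

**Last checks:**
- **Height:** the top face is about 2.8 mm above the rim (3 mm is metal to metal).
- **Level:** the cover's tilt is about 0.003 rad.
- **Hold:** the push was steady at about 18 N over the last 0.45 s.
- **Wing:** it lies on the marks in the last wrist picture.
- **Position:** I estimated the cover's centre within about 2 mm of the neck while it was hung. I did not measure it again after pressing.
- **Other things on the bench:** none looked moved in the pictures I viewed, but I did not measure them.

**What disagreed:**
- **Tool tilt:** the tool drifted to about 0.09 rad off vertical while carrying the load, so the cover went over the neck tilted by that much. It came level when released onto the gasket. The tool is still about 0.08 rad off vertical at the end.
- **Side force:** there was also a side force of about 7 N on the tool during the final press.

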